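# Unlock the tube rack and hold it level above the shaker

## Task

The shaker has finished mixing: slide the red lock grip on its platform all the way to its open end stop, then take the tube rack by its carrying handle and lift it straight up off the platform without tipping it. Hold it there over its seat, steady and level, with its foot roughly 5 to 12 cm above the platform, ready for a colleague to take: finish while still holding it, with the lock left open and the other things on the bench left where they stand.

Things in the scene. Friction and masses are not known exactly. Their poses are not given: they have to be found in the camera images.
- shaker: white orbital shaker fixed on the bench, housing 250 mm (x) by 370 mm (y), its platform's top 90 mm above the bench; origin on the bench under the housing's centre; its y axis runs along the platform's long side and z points up. It stands turned by up to 0.35 rad from the base's axes. On the platform, the tube rack sits in low guides (7 mm high) centred at y = -70 mm, and the red lock grip is towards the +y end, both at x = 0
- rack_seat (a point): the middle of the rack's seat on the platform's top face, at x = 0, y = -70, z = 90 mm of the shaker; axes as the shaker's
- lock_frame (a joint): slide of the lock, m: 0 is fully locked (four red claws 16 mm long lie over the four ears of the rack's foot and stop it from lifting), 0.030 is open, against the end stop; it moves along the shaker's +y, away from the rack, with about 3 N of drag, and stays where it is left. It starts at or near locked
- lock_grip (a point): point on the red thumb grip of the lock, 28 mm above the platform (118 mm above the bench), in the middle of the grip; the grip is an upright block 16 mm thick (shaker x), 40 mm long (shaker y), from 6 to 42 mm above the platform, standing on a flat plate 50 mm wide; free on both sides. It travels with the lock; axes as the shaker's. When locked it lies 180 mm along the shaker's +y from the rack's centre, 80 mm from the rack's nearer end
- rack_handle (a point): centre of the rack's grey handle bar, 118 mm above the underside of the rack's foot, over the rack's balance point. The bar is 14 mm thick (x) and 14 mm high, 198 mm long along the rack's y, carried by a flat post at each end; beneath it 26 mm of free height above the tube caps. z points up when the rack is level
- rack_foot (a point): centre of the underside of the black tube rack, loose, about 0.45 kg (0.3 to 0.6 kg). Its foot is 70 mm (x) by 200 mm (y) and 6 mm thick with four ears reaching 48 mm from its centre line; it stands on the rack seat, its axes parallel to the shaker's, with 2 mm of play in the guides. Its ten capped tubes sit fast in it, cap tops 85 mm above the foot; handle top 125 mm
- bottle: bystander: brown glass bottle with a white cap, 68 mm across, 145 mm tall, standing on the bench; origin under its base
- pot: bystander: yellow pot with an orange lid, 108 mm across, 92 mm tall, standing on the bench; origin under its base
- block: bystander: white micro-tube block, 70 by 115 mm, 42 mm tall (49 mm with its tubes), on the bench beyond the shaker; origin under its base
Not all that is in view belongs to the job. What is shaped like the part that bears rack_handle but purple or turquoise is not meant.

How it is judged:
By the outcome, as a careful person would: the job done as asked, in the order asked, and still so for the second after the job is handed in, while the arm keeps its last pose, push and grip.
It also fails if it takes over 42 s, if anything falls off the work surface, if the arm or the gripper's body presses on something with over 40 N, if the wrist force passes 120 N, or if a joint passes its speed limit or range.

## Robot

A 6-joint arm with a two-finger parallel gripper is mounted at the origin on the work surface. World frame = base frame: x ahead of the robot, y to its left, z up, the work surface at z = 0. Lengths are in m, angles in rad, forces in N, time in s.
With the tool pointing down it reaches from about 0.275 to 0.875 m from the base axis. Payload 12.5 kg.
Tool frame: the origin (TCP) lies at the very end of the fingers, on their centre line; the grasp point (between the pads) lies 19 mm behind it; z points along the fingers, y is the line along which they close (so a half turn about z gives the same grasp; the last joint's range is limited). The gripper opens to 85 mm and grips with 20 to 120 N. Pads are 22 mm wide; open, the fingers measure 114 mm over their backs; the gripper's body (76 mm by 85 mm) begins 54 mm behind the grasp point. The pads swing forward as they close: fully open they stand 13 mm farther back than shut.
Start: joints at [1.047, 0.351, 1.652, -0, 1.139, -0.085], TCP at [0.234, 0.498, 0.231] pointing down, gripper open.
Joint ranges: [-2.75, 2.75], [-0.79, 2.1], [0.01, 2.65], [-1.57, 4.71], [0.07, 3.14], [-2.87, 2.87]. Speed limits (rad/s): [2.22, 2.22, 2.79, 3.14, 3.14, 3.14].

## Interface

Orientations are given as a rotation vector (axis times angle).
In Python, from plant import env gives the robot as it stands.
- The arm moves only by the tool carry_out, never from a script. Its argument "targets" is one flat list of numbers, 5 for each row, row after row: the opening, from 0 (shut) to 1 (fully open), then the shift along the world's x, y, z in mm, then the turn about the world's z in rad. A call has 1 to 12 rows; each row shifts and turns the commanded pose from where the row before left it; what a row does not reach is not made up. A row lasts 1/8 s, in which the tool goes at most 62.5 mm and 10.7 degrees, less where a joint would pass 70% of its speed; a pose out of reach is approached as far as the arm can. A call with a gripper value outside its range is refused whole. The fingers move at their own pace and stop on an object; the grip force is fixed at half the most. Time passes only in rows, so rows that do not move let the fingers close. It gives the time, the measured TCP pose, the force, the opening and the grip force at its end, in the units of the state.
- env.sense(): the state, without advancing time (a new reading comes with each control period).
- env.get_image(name): name is "side" or "top" or "wrist"; returns a dict with "frame" (400x640x3 uint8, red, green, blue), "z_map" (400x640 float32, m along the optical axis (not along the pixel's ray), 0 where there is no reading), "fx", "fy", "cx", "cy" (pixels), "view" (4x4, takes a point from world to camera coordinates). Camera axes: x right, y up, looking along -z (the intrinsics and any distortion apply to the point x, -y, -z); pixel columns grow to the right and rows downward; lengths in m; the calibration is good to about 2 mm. The wrist camera is an equidistant fisheye: a pixel r from the principal point sees the ray r / f radians off the axis. A picture is of the moment at which its call begins.
- env.finish_job(): hands the job in; it is judged then, once.
Trained networks look in the newest picture that a camera, given by its name, has taken for a name from the list of things; names that differ only in an ending like _2 or _b are one class to them, and where a whole thing is asked for, a point or a joint stands for the part that bears it (a point fixed in the world has none). Each returns a list of dicts, best first, with "confidence" (0 to 1); they miss things now and then, are a little off and sometimes report something else, mostly with a low value. They report only what shows in the picture. A call takes as long as a camera call. They do not tell look-alikes from the thing itself.
- env.spot_in(camera, target): "at" ([x, y, z] in m, in world coordinates, good to about 4 mm: the middle of the surface that is visible of it).
The state is a dict: "time": time; "joint_positions": joint angles; "joint_velocities": joint speeds; "tau": joint torques, N m; "position": TCP position; "tool_rot": TCP orientation; "force": force on the tool from outside, world axes, zero at the start; "moment": the same for the moment, N m; "finger_gap": finger opening in m; "grasp_force": force on a finger pad.
Only numpy, scipy, OpenCV 4.12 (cv2) and the standard library are available. Lean on these libraries where they do the work, as an engineer would, in place of code of your own. Each camera call takes 0.05 s, during which the arm holds its last target. There are 200 camera calls.

## Working session

There is one attempt and no reset: what is moved stays moved. The work goes in short steps, Python scripts to look and compute and a tool call to move; the robot and the scene stay as the last step left them, time stands still between calls to the robot, and variables do not carry over. Pictures are saved under pics/ and viewed, at most 10 in all, crops included, and the job is handed in when it is done.

Besides the shell and the picture viewer there is one more tool, called after ">>>" as name(argument=value, ...) on one line, values as JSON. carry_out: Moves the arm, as the interface text tells. Its arguments: {"type":"object","properties":{"targets":{"type":"array"}},"required":["targets"]}

```bash
mkdir -p pics; cat > h.py <<'E'
import numpy as np, cv2
from plant import env
def save(im,n,crop=None,s=1):
    f=im["frame"][:,:,::-1]
    if crop: a,b,c,d=crop; f=f[b:d,a:c]
    cv2.imwrite("pics/"+n,cv2.resize(f,None,fx=s,fy=s))
def proj(im,p):
    c=im["view"]@np.r_[p,1]; return im["cx"]+im["fx"]*c[0]/-c[2], im["cy"]-im["fy"]*c[1]/-c[2]
def cloud(im):
    z=im["z_map"]; v,u=np.mgrid[:400,:640]
    P=np.stack([(u-im["cx"])/im["fx"]*z,-(v-im["cy"])/im["fy"]*z,-z,np.ones_like(z)],-1)
    return (P@np.linalg.inv(im["view"]).T)[...,:3]
E
python3 - <<'E'
from h import *
for c in ["top","side"]:
    im=env.get_image(c); save(im,c+".png")
    for t in ["shaker","lock_grip","rack_handle","rack_foot","bottle","pot","block"]:
        for d in env.spot_in(c,t)[:3]: print(c,t,np.round(d["at"],3),round(d["confidence"],2),np.round(proj(im,d["at"])))
s=env.sense();print(s["time"],s["tool_rot"],s["finger_gap"],s["force"])
E
```

```text
top shaker [0.461 0.021 0.09 ] 0.9 [299. 214.]
top lock_grip [0.506 0.045 0.102] 0.98 [291. 200.]
top rack_handle [ 0.599 -0.418  0.059] 0.9 [427. 165.]
top rack_handle [ 0.483 -0.086  0.156] 0.84 [332. 200.]
top rack_handle [ 0.321 -0.519  0.064] 0.76 [471. 244.]
top rack_foot [0.782 0.116 0.06 ] 0.93 [266. 127.]
top rack_foot [ 0.186 -0.312  0.065] 0.79 [412. 292.]
top rack_foot [0.502 0.043 0.103] 0.72 [291. 201.]
top bottle [ 0.391 -0.326  0.098] 0.81 [410. 226.]
top pot [0.455 0.285 0.09 ] 0.98 [217. 223.]
top block [ 0.671 -0.083  0.041] 0.97 [326. 155.]
side shaker [ 0.436 -0.049  0.089] 0.84 [310. 223.]
side shaker [0.45  0.274 0.088] 0.49 [255. 170.]
side rack_handle [ 0.599 -0.432  0.066] 0.93 [430. 273.]
side rack_handle [0.766 0.092 0.062] 0.91 [350. 161.]
side rack_handle [ 0.306 -0.54   0.062] 0.75 [393. 362.]
side rack_foot [ 0.48  -0.105  0.152] 0.97 [332. 214.]
side rack_foot [ 0.6   -0.434  0.063] 0.97 [431. 274.]
side rack_foot [ 0.175 -0.338  0.059] 0.86 [308. 340.]
side pot [0.451 0.271 0.088] 0.84 [256. 170.]
side block [ 0.667 -0.096  0.04 ] 0.71 [367. 206.]
0.8 [6.83743286e-01 3.06626586e+00 5.53458079e-06] 0.08505495529469521 [-0.1563236  -0.02802316  1.17884914]
```

View pics/top.png

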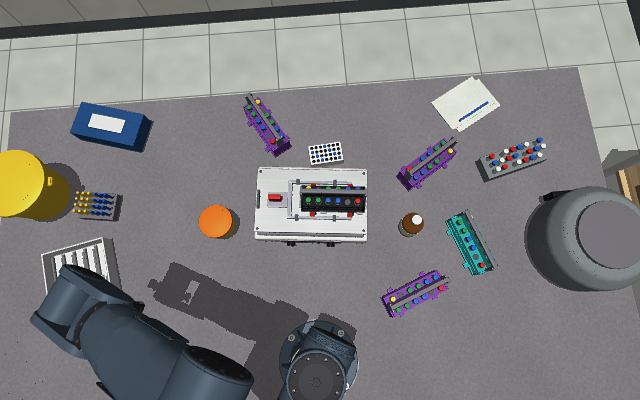

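View pics/side.png

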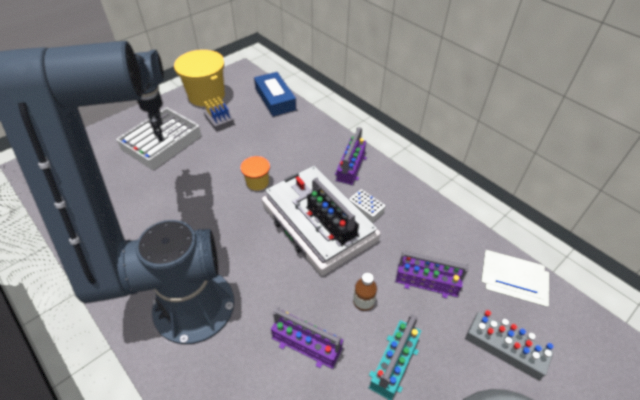

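The top view shows the white shaker centred near (311,205), with the red grip at (275,197) and the black rack with its grey bar at about (333,200). What could be mistaken for the rack: purple at (266,127), (427,165) and (412,292), turquoise at (471,244), and a grey tube stand at (512,158). I choose the black one on the shaker, at (333,200). Next I measure it and check it in a close crop.

```bash
python3 - <<'E'
from h import *
im=env.get_image("top"); save(im,"crop.png",(240,150,390,260),5)
P=cloud(im); f=im["frame"].astype(int)
reg=np.zeros((400,640),bool); reg[155:252,240:385]=1
z=P[...,2]
def rect(m,n):
    p=P[m][:,:2].astype(np.float32); r=cv2.minAreaRect(p*1000); print(n,m.sum(),r,"medz",np.median(P[m][:,2]),np.median(p,0))
rect(reg&(z>.07)&(z<.3),"shaker")
rect(reg&(z>.19)&(z<.3),"handle")
red=reg&(f[...,0]>150)&(f[...,1]<70)&(f[...,2]<70)
rect(red&(z>.118)&(z<.145)&(np.mgrid[:400,:640][1]<290),"grip")
rect(red&(np.mgrid[:400,:640][1]<290),"grip all")
E
```

```text
shaker 7270 ((502.4502258300781, -18.138900756835938), (359.4119567871094, 224.62860107421875), 83.77283477783203) medz 0.09199995723885313 [ 0.4857101  -0.01933624]
handle 376 ((495.3255920410156, -87.86492156982422), (195.94015502929688, 22.391590118408203), 84.04718017578125) medz 0.21394229119583053 [ 0.49512637 -0.09090339]
grip 48 ((515.4642944335938, 96.26898193359375), (35.275123596191406, 11.211228370666504), 85.56659698486328) medz 0.1319525983477674 [0.51518244 0.09586738]
grip all 48 ((515.4642944335938, 96.26898193359375), (35.275123596191406, 11.211228370666504), 85.56659698486328) medz 0.1319525983477674 [0.51518244 0.09586738]
```

View pics/crop.png

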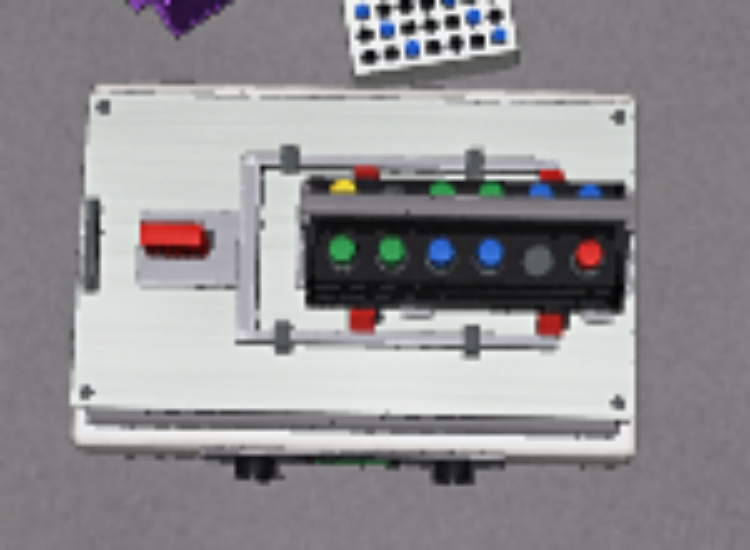

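The crop confirms it: the black rack with the grey bar sits on the shaker with red claws over its ears, and the red grip is at crop (172,238). The shaker's yaw is about -0.106 rad. I'll approach above the grip.

>>> carry_out(targets=[1,28,-40,0,-0.124,1,28,-40,0,-0.124,1,28,-40,0,-0.124,1,28,-40,0,-0.124,1,28,-40,0,-0.124,1,28,-40,0,-0.124,1,28,-40,0,-0.124,1,28,-40,0,-0.124,1,28,-40,0,-0.124,1,28,-40,0,-0.124,1,0,0,0,0,1,0,0,0,0])

```text
time: 2.35
position: [0.5133, 0.0982, 0.2312]
tool_rot: [-2.337, -2.099, 0.0]
force: [-0.8, -0.0, -0.1]
finger_gap: 0.0855
grasp_force: 0.0
```

```bash
python3 - <<'E'
from h import *
from scipy.spatial.transform import Rotation as R
im=env.get_image("wrist"); save(im,"w1.png")
s=env.sense();Rm=R.from_rotvec(s["tool_rot"]).as_matrix();print(s["time"],s["position"],Rm,s["joint_positions"])
for d in env.spot_in("wrist","lock_grip")[:2]+env.spot_in("wrist","rack_handle")[:2]: print(d)
v,u=np.mgrid[:400,:640]; dx=(u-im["cx"])/im["fx"]; dy=(v-im["cy"])/im["fy"]; th=np.hypot(dx,dy)+1e-9
z=im["z_map"]; k=np.tan(th)/th*z
P=(np.stack([dx*k,-dy*k,-z,np.ones_like(z)],-1)@np.linalg.inv(im["view"]).T)[...,:3]
f=im["frame"].astype(int)
red=(f[...,0]>140)&(f[...,1]<70)&(f[...,2]<70)&(z>0)&(P[...,1]>.05)&(P[...,1]<.16)&(P[...,0]>.4)&(P[...,0]<.6)
top=red&(P[...,2]>.127)&(P[...,2]<.137)
for m in(red,top): print(m.sum(),P[m].min(0) if m.any() else 0,P[m].max(0) if m.any() else 0, cv2.minAreaRect((P[m][:,:2]*1000).astype(np.float32)) if m.any() else 0)
E
```

```text
2.4 [0.5131232  0.09856779 0.23124552] [[ 1.06340299e-01  9.94329732e-01 -3.52381982e-04]
 [ 9.94329786e-01 -1.06340246e-01  1.67399926e-04]
 [ 1.28978337e-04 -3.68185259e-04 -9.99999924e-01]] [1.00566901e-01 3.01100768e-01 1.72196813e+00 2.24468551e-04
 1.11885756e+00 2.07010563e-01]
{'at': [0.5138, 0.0546, 0.1031], 'confidence': 0.85}
{'at': [0.1721, -0.2351, 0.0416], 'confidence': 0.91}
{'at': [0.768, 0.1197, 0.0632], 'confidence': 0.89}
81 [0.50689647 0.07695926 0.12986474] [0.51942258 0.09643169 0.13307612] ((514.642578125, 86.66542053222656), (21.131441116333008, 10.114766120910645), 70.04518127441406)
81 [0.50689647 0.07695926 0.12986474] [0.51942258 0.09643169 0.13307612] ((514.642578125, 86.66542053222656), (21.131441116333008, 10.114766120910645), 70.04518127441406)
```

View pics/w1.png

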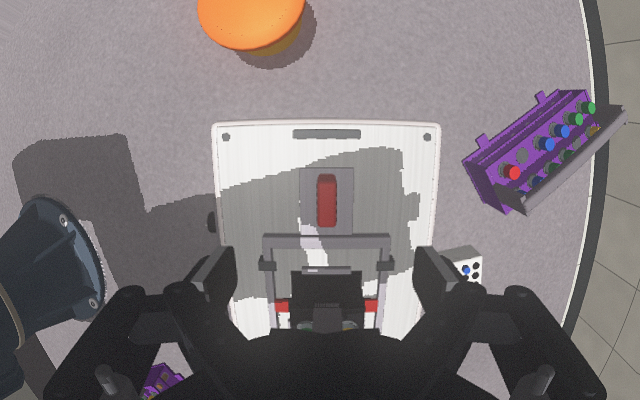

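The wrist view shows the red grip at (327,200), centred between the fingers at (215,280) and (435,280) and parallel to the platform. Now I descend and close.

>>> carry_out(targets=[1,1,-2,-45,0,1,1,-1,-45,0,1,0,0,-34,0,1,0,0,0,0,0,0,0,0,0,0,0,0,0,0,0,0,0,0,0,0,0,0,0,0,0,0,0,0,0,0,0,0,0,0,0,0,0,0,0])

```text
time: 3.88
position: [0.5147, 0.0951, 0.108]
tool_rot: [-2.337, -2.097, 0.002]
force: [-9.3, 0.9, 12.4]
finger_gap: 0.015
grasp_force: 59.1
```

Gripped. Now I slide it along the shaker's +y, (0.106, 0.994).

>>> carry_out(targets=[0,0.4,4,1,0,0,0.4,4,0,0,0,0.4,4,0,0,0,0.4,4,0,0,0,0.4,4,0,0,0,0.4,4,0,0,0,0,0,0,0])

```text
time: 4.75
position: [0.5172, 0.1191, 0.1082]
tool_rot: [-2.337, -2.097, 0.002]
force: [-6.1, 1.3, -0.2]
finger_gap: 0.0151
grasp_force: 59.5
```

>>> carry_out(targets=[0,0.4,3,0,0,0,0.2,2,0,0,0,0.2,2,0,0,0,0,0,0,0])

```text
time: 5.25
position: [0.5173, 0.1202, 0.108]
tool_rot: [2.334, 2.097, -0.016]
force: [-9.6, -47.8, 9.3]
finger_gap: 0.0149
grasp_force: 60.6
```

>>> carry_out(targets=[0,-0.5,-4.5,0,0,0,0,0,0,0,1,0,0,0,0,1,0,0,0,0,1,0,0,0,0,1,0,0,0,0,1,0,0,40,0,1,0,0,50,0,1,0,0,50,0,1,0,0,30,0,1,0,0,0,0])

```text
time: 6.62
position: [0.5192, 0.1216, 0.2805]
tool_rot: [2.336, 2.097, 0.006]
force: [0.7, -0.2, -1.0]
finger_gap: 0.0854
grasp_force: 0.0
```

```bash
python3 - <<'E'
from h import *
im=env.get_image("side"); save(im,"s2.png",(240,150,400,270),5)
im=env.get_image("wrist"); save(im,"w2.png")
E
```

```text
(no output)
```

View pics/s2.png

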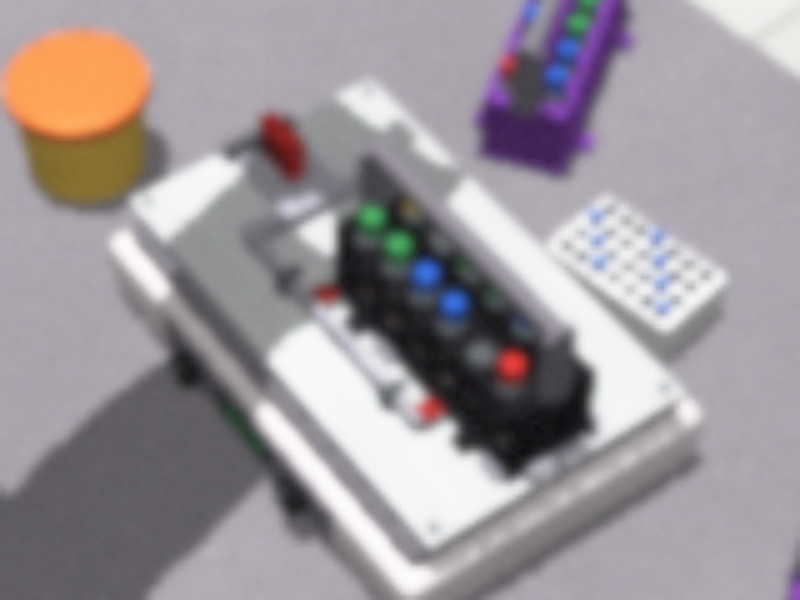

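View pics/w2.png

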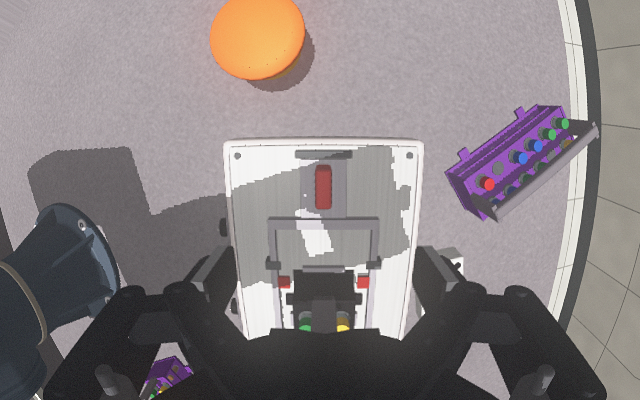

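The side crop shows the claws at crop (328,293) and (430,405) drawn clear of the ears. In the wrist view the grip, at (323,187), stands at the far end, against its stop. The stop's position puts the rack's centre at (0.496, -0.088), which agrees with the handle measurement. Moving over the handle.

>>> carry_out(targets=[1,-4.7,-42,0,0,1,-4.7,-42,0,0,1,-4.7,-42,0,0,1,-4.7,-42,0,0,1,-4.7,-42,0,0,1,0,0,0,0,1,0,0,0,0])

```text
time: 7.6
position: [0.4945, -0.0882, 0.2773]
tool_rot: [-2.337, -2.097, 0.001]
force: [0.4, -0.1, 0.3]
finger_gap: 0.0852
grasp_force: 0.0
```

```bash
python3 - <<'E'
from h import *
im=env.get_image("wrist"); save(im,"w3.png")
s=env.sense(); print(s["time"],s["position"],s["tool_rot"])
im=env.get_image("top"); P=cloud(im); reg=np.zeros((400,640),bool); reg[155:252,240:385]=1
f=im["frame"].astype(int)
red=(f[...,0]>90)&(f[...,1]<.4*f[...,0])&(f[...,2]<.4*f[...,0])&(P[...,2]>.12)&(P[...,2]<.14)&reg&(np.mgrid[:400,:640][1]<295)
print(red.sum()); 
if red.any(): print(cv2.minAreaRect((P[red][:,:2]*1000).astype(np.float32)))
E
```

```text
7.65 [ 0.49466913 -0.08790867  0.27756212] [-2.33669932e+00 -2.09799377e+00  8.97052243e-04]
57
((518.927001953125, 119.25430297851562), (38.728450775146484, 14.726519584655762), 84.42386627197266)
```

View pics/w3.png

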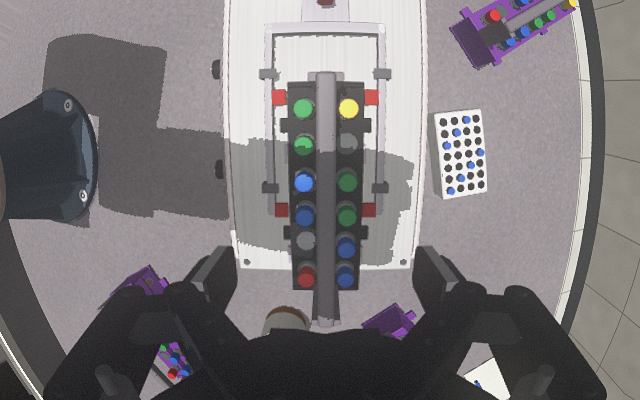

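The wrist view shows the bar centred at x≈325 between the fingers. The black ears at (282,125), (367,125) and (288,232) are clear of the red claws at (279,97), (371,97) and (282,210). Descending and gripping.

>>> carry_out(targets=[1,1,-1,-40,0,1,0,0,-35,0,1,0,0,-14,0,1,0,0,0,0,0,0,0,0,0,0,0,0,0,0,0,0,0,0,0,0,0,0,0,0,0,0,0,0,0,0,0,0,0,0,0,0,0,0,0])

```text
time: 9.07
position: [0.4956, -0.0896, 0.1896]
tool_rot: [-2.338, -2.098, 0.0]
force: [-4.5, -0.6, 5.8]
finger_gap: 0.0127
grasp_force: 58.9
```

Gripped. I start with a gentle lift and check it.

>>> carry_out(targets=[0,0,0,3,0,0,0,0,4,0,0,0,0,5,0,0,0,0,0,0])

```text
time: 9.57
position: [0.496, -0.0896, 0.2017]
tool_rot: [2.338, 2.098, 0.001]
force: [0.1, 1.1, -5.8]
finger_gap: 0.013
grasp_force: 58.5
```

The reading fits the rack's weight alone, so nothing is catching. I'll go on to about 8 cm.

>>> carry_out(targets=[0,0,0,8,0,0,0,0,12,0,0,0,0,15,0,0,0,0,15,0,0,0,0,12,0,0,0,0,8,0,0,0,0,3,0,0,0,0,0,0,0,0,0,0,0,0,0,0,0,0])

```text
time: 10.82
position: [0.4957, -0.0896, 0.274]
tool_rot: [-2.338, -2.098, 0.001]
force: [-0.6, 0.2, -5.0]
finger_gap: 0.0128
grasp_force: 58.7
```

```bash
python3 - <<'E'
from h import *
im=env.get_image("side"); save(im,"s4.png",(230,110,390,230),5)
s=env.sense();print(s["time"],s["position"],s["force"],s["moment"],s["joint_velocities"])
E
```

```text
10.875 [ 0.49577748 -0.0895922   0.27405396] [ 0.52260794 -0.40353767 -4.76434697] [ 0.00211824 -0.04944528 -0.01366998] [-0.00051466 -0.0009236  -0.00234745  0.00041898  0.0022589   0.00026369]
```

View pics/s4.png

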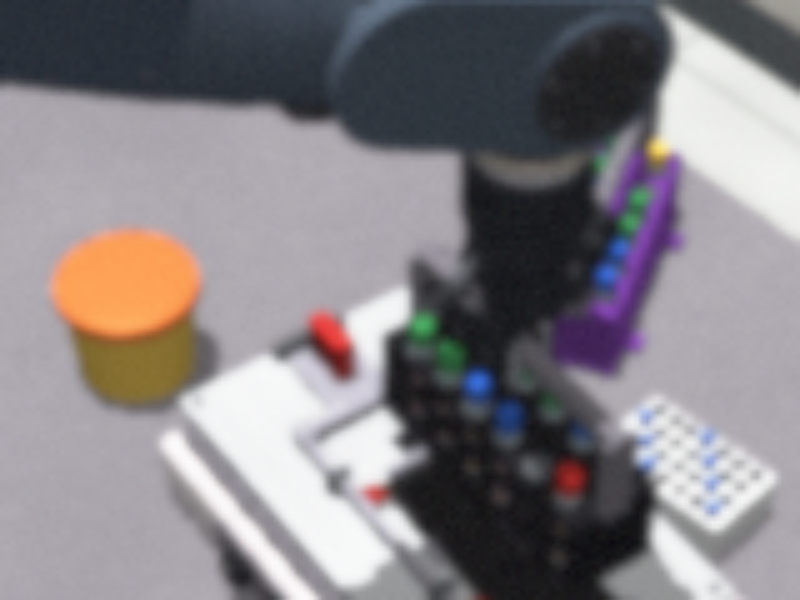

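The crop shows the rack held clear of the platform with its shadow below, the grip at (330,343) still open, and the pot and block in place. One numeric check that it is level, then I hand it in.

```bash
python3 - <<'E'
from h import *
im=env.get_image("side"); P=cloud(im).reshape(-1,3)
ax=np.array([.106,.994]); d=P[:,:2]-[.4957,-.0896]; a=d@ax; b=d@[.994,-.106]
for lo,hi in((-.098,-.07),(.07,.098)):
    m=(a>lo)&(a<hi)&(abs(b)<.02)&(P[:,2]<.33)&(P[:,2]>.1)
    print(lo,m.sum(),np.percentile(P[m][:,2],[50,90,98]) if m.any() else 0)
E
```

```text
-0.098 157 [0.25954545 0.29880875 0.30188139]
0.07 126 [0.26005907 0.29899048 0.30109766]
```

Both bar ends are at z ≈ 0.30 m, so the rack is level, with its foot about 8.5 cm above the platform.

```bash
python3 -c "
from plant import env
print(env.finish_job())"
```

```text
the job is handed in; nothing more can be done
None
```

The lock was slid open to its end stop, and the job was handed in with the tube rack held level by its handle over its seat, its foot about 8.5 cm above the platform.

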